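Click the near jaw onto the board holder

TASK

Fit the loose red jaw onto the free end of the board holder's rail, groove towards the board, and slide it along until you feel the two sprung balls click into it and the board's edge sits in its groove, then let go of it there. Slide it gently by feel: do not force it on the rail and do not ram the board. Leave the other things on the bench alone.

Things in the scene. Friction and masses are not known exactly. Their poses are not given: they have to be found in the camera images.
- holder: Board holder, fixed on the blue mat: grey base plate 110 x 300 mm, top 12 mm up, and a level 20 x 20 mm aluminium rail along its y, axis 50 mm above the origin (underside, below the rail's axis). At +y the rail ends free. Towards -y a far red jaw holds a green board (70 mm across, 90 mm along y, 2 mm thick, mid-plane 79.5 mm up) that points to the free end.
- rail_tip (a point): Centre of the rail's free end, axes as the holder's: +y points out of the end. The last 10 mm is a black bevelled nose, 12 mm square at the tip, 20 mm at its root. Two sprung steel balls, one in each side of the rail, stand 4 mm proud at axis height, somewhere 65 to 105 mm in from this tip (set for the board, not measured: to be felt), 21 mm beyond the board's free edge.
- jaw: Loose red jaw, a sleeve standing on the mat: 38 mm wide (x), 38 mm high, 50 mm long (y), bored through along y, 110 to 180 g. Origin: centre of its underside. Ribbed flanks at x = -19 and +19 mm to grip, clear over y = -8 to +25 mm. It goes on the rail -y end first, y along the holder's y; held centred on the rail its origin is 31 mm above the holder's.
- jaw_bore (a point): Middle of the jaw's bore, 19 mm above its underside. Bore 22 x 22 mm, 1 mm clear of the rail all round. Each side wall has a 6 mm lead-in slope at both mouths, a flat, and here a vee notch 8 mm long. The balls first resist with 4 to 14 N on the lead-in, then 0.5 to 4 N on the flat; some 25 mm past first touch they drop in the notches, pull the jaw in with 2 to 5 N and hold it: the click.
- jaw_lip (a point): Front face of the lip on the jaw's roof, 25 mm to -y of its middle, 49.5 mm above its underside: mid-height of a groove 7 mm high and 6.5 mm deep facing -y. Lip 13 mm long, as wide as the jaw, 61 mm high over the underside. At the click the board's edge is 4 mm in the groove; 2.5 mm further it meets the groove's bottom.
- phone: bystander: black phone 72 x 148 x 9 mm lying on the table, origin centre of its underside
- driver: bystander: blue screwdriver 160 mm long, 26 mm thick, lying along its x on the mat, origin under its middle
- dish: bystander: steel screw dish, 84 mm wide, 20 mm high, origin centre of its underside
- tweezers: bystander: steel tweezers 140 mm long, 8 mm high, lying along their x, origin under the middle
- reel: bystander: white solder reel 60 mm wide, 40 mm high, standing on its flange, origin centre of its underside
Not all that is in view belongs to the job. There is more than one size of the jaw; the one meant has the size given above.

How it is judged:
By the outcome, as a careful person would: the job done as asked, in the order asked, and still so for the second after the job is handed in, with the robot touching nothing.
It also fails if it takes over 58 s, if anything falls off the work surface, if the arm or the gripper's body presses on something with over 40 N, if the wrist force passes 120 N, or if a joint passes its speed limit or range.

ROBOT

A 7-joint arm with a two-finger parallel gripper is mounted at the origin on the work surface. World frame = base frame: x ahead of the robot, y to its left, z up, the work surface at z = 0. Lengths are in m, angles in degrees, forces in N, time in s.
With the tool pointing down it reaches from about 0.35 to 0.9 m from the base axis. Payload 8.1 kg.
Tool frame: the origin (TCP) lies at the very end of the fingers, on their centre line; the grasp point (between the pads) lies 19 mm behind it (grip_point_offset is the distance from the TCP to the grasp point, in m); z points along the fingers, y is the line along which they close (so a half turn about z gives the same grasp; the last joint's range is limited). The gripper opens to 92 mm and grips with 3 to 60 N. Pads are 19 mm wide; open, the fingers measure 130 mm over their backs; the gripper's body (75 mm by 190 mm) begins 47 mm behind the grasp point.
Start: joints at [70.325, 24.895, 1.432, 90.138, -0.665, 64.973, -4.303], TCP at [0.149, -0.607, 0.227] pointing down, gripper open.
Joint ranges: [-149.89, 149.89], [-25.12, 119.58], [-72.63, 75.52], [4.76, 147.25], [-75.54, 255.54], [6.69, 114.76], [-157.13, 157.13]. Speed limits (degrees/s): [127.2, 127.2, 172.46, 172.46, 180, 180, 180].

INTERFACE

Orientations are given as a 3x3 rotation matrix whose columns are the frame's x, y, z axes.
In Python, from cell import * gives the robot as it stands.
- The arm moves only by the tool play_rows, never from a script. Its arguments are lists of equal length, an entry for each row: "offset": the shift along the tool's x, y, z in cm, a list of three; "spin": the turn about the tool's z in rad. In form: {"offset": [[tx, ty, tz], ...], "spin": [spin, ...]}. A call has 1 to 8 rows; each row is the pose to reach, as a shift and turn from the pose commanded when the call began, along the tool's axes at that moment; what a row does not reach only later rows make up. A row lasts 1/8 s, in which the tool goes at most 62.5 mm and 10.7 degrees, less where a joint would pass 70% of its speed; a pose out of reach is approached as far as the arm can. A call with a gripper value outside its range is refused whole. "hand" is the opening, from 0 (shut) to 1 (fully open), set as the call begins (left out, the last holds). The fingers move at their own pace and stop on an object; "grip_force" is the grip in N (left out, the last holds). Time passes only in rows, so rows that repeat a pose let the fingers close. It gives the time, the measured TCP pose, the force, the opening and the grip force at its end, in the units of the state.
- state(): the state, without advancing time (a new reading comes with each control period).
- grab_frame(name): name is "side" or "top"; returns the picture (384x512x3 uint8, red, green, blue); there is no depth.
- camera_model(name): a dict with "fovy" (degrees; the focal length in pixels is half the picture's height over the tangent of half this angle, whatever the lens; pixels are square), "cx", "cy" (the principal point, pixels), "k1" (the pictures are not rectified: a ray, as slopes to the right and down, at radius r is drawn at 1 + k1 r^2 times it, then the intrinsics apply), "extrinsics" (4x4, takes a point from camera to world coordinates). Camera axes: x right, y down, z forward; pixel columns grow to the right and rows downward; lengths in m; the calibration is good to about 2 mm. A picture is of the moment at which its call begins. camera_model takes no time and is no camera call.
- job_done(): hands the job in; it is judged then, once.
The state is a dict: "clock": time; "joints": joint angles; "dq": joint speeds; "tau": joint torques, N m; "ee_pos": TCP position; "orientation": TCP orientation; "wrist_force": force on the tool from outside, world axes, zero at the start; "wrist_torque": the same for the moment, N m; "finger_gap": opening from 0.0 (shut) to 1.0 (fully open); "grip_force": force on a finger pad.
Only numpy, scipy, OpenCV 4.12 (cv2) and the standard library are available. Lean on these libraries where they do the work, as an engineer would, in place of code of your own. Each camera call takes 0.05 s, during which the arm holds its last target. There are 200 camera calls.

## Working session

There is one attempt and no reset: what is moved stays moved. The work goes in short steps, Python scripts to look and compute and a tool call to move; the robot and the scene stay as the last step left them, time stands still between calls to the robot, and variables do not carry over. Pictures are saved under pics/ and viewed, at most 10 in all, crops included, and the job is handed in when it is done.

Besides the shell and the picture viewer there is one more tool, called as a command line: name --pt "numbers of a row" for each row, then --argument value for the rest. play_rows: Moves the arm, as the interface text tells. Its arguments: {"type":"object","properties":{"offset":{"type":"array","items":{"type":"array","items":{"type":"number"}}},"spin":{"type":"array","items":{"type":"number"}},"hand":{"type":"number"},"grip_force":{"type":"number"}},"required":["offset","spin"]}

```bash
mkdir -p pics; ls; python3 - <<'E'
from cell import *
import cv2
s=state();print(s['clock'],s['ee_pos'],s['orientation'],s['finger_gap'],s['wrist_force'])
for n in('side','top'):
    print(camera_model(n)); cv2.imwrite(f'pics/{n}0.png',grab_frame(n)[:,:,::-1])
E
```

```text
pics
0.0 [ 0.14885734 -0.60649086  0.22594706] [[ 9.71170185e-01  2.38386670e-01 -5.17648891e-04]
 [ 2.38387186e-01 -9.71169056e-01  1.48795874e-03]
 [-1.48015056e-04 -1.56846203e-03 -9.99998759e-01]] 0.9964342532277473 [ 0.31294471 -0.24963403  1.10435382]
{'fovy': 50.886246387318714, 'cx': 250.6956665601056, 'cy': 182.38889560117573, 'k1': -0.125323543131501, 'extrinsics': array([[-0.99640311, -0.06041304,  0.0594231 ,  0.43693307],
       [-0.08334011,  0.57169725, -0.81622098,  1.02088748],
       [ 0.01533837, -0.81823745, -0.57467575,  0.79948187],
       [ 0.        ,  0.        ,  0.        ,  1.        ]])}
{'fovy': 50.897269382261904, 'cx': 251.10263634605116, 'cy': 191.34059615723936, 'k1': -0.053095170171948806, 'extrinsics': array([[ 0.0067788 , -0.98714382,  0.15969071,  0.3449616 ],
       [-0.99989244, -0.00461416,  0.01392211,  0.00648181],
       [-0.01300628, -0.15976791, -0.98706892,  1.28737697],
       [ 0.        ,  0.        ,  0.        ,  1.        ]])}
```

View pics/top0.png

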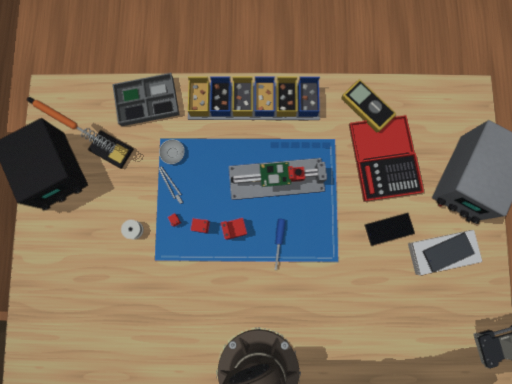

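View pics/side0.png

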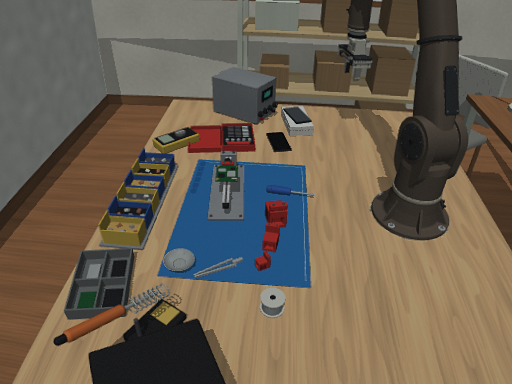

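The top view shows three red sleeves, at (175,220), (200,226) and (235,229). The rail runs along row ~178, with its free end at about (232,180). I'll enlarge both views to pick out the right jaw.

```bash
cat > h.py <<'E'
import numpy as np, cv2
from cell import *
def K(n):
    m=camera_model(n); f=192/np.tan(np.radians(m['fovy']/2))
    return np.array([[f,0,m['cx']],[0,f,m['cy']],[0,0,1]]),np.array([m['k1'],0,0,0,0.]),m['extrinsics']
def ray(n,uv):
    k,d,E=K(n); p=cv2.undistortPoints(np.array([[uv]],float),k,d)[0,0]
    return E[:3,3],E[:3,:3]@np.array([p[0],p[1],1])
def atz(n,uv,z):
    o,r=ray(n,uv); return o+r*(z-o[2])/r[2]
def proj(n,P):
    k,d,E=K(n); W=np.linalg.inv(E)
    return cv2.projectPoints(np.array(P,float).reshape(-1,1,3),cv2.Rodrigues(W[:3,:3])[0],W[:3,3],k,d)[0][:,0]
def crop(im,x0,y0,x1,y1,s): return cv2.resize(im[y0:y1,x0:x1],None,fx=s,fy=s,interpolation=cv2.INTER_CUBIC)
E
python3 - <<'E'
from h import *
t=cv2.imread('pics/top0.png');s=cv2.imread('pics/side0.png')
cv2.imwrite('pics/ct.png',crop(t,160,150,290,245,6)); cv2.imwrite('pics/cs.png',crop(s,200,150,300,275,4.8))
E
```

```text
(no output)
```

View pics/ct.png

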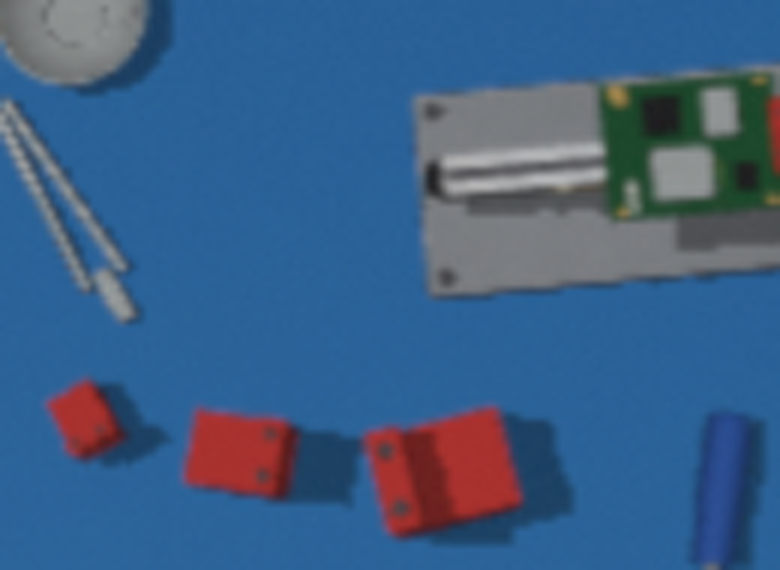

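View pics/cs.png

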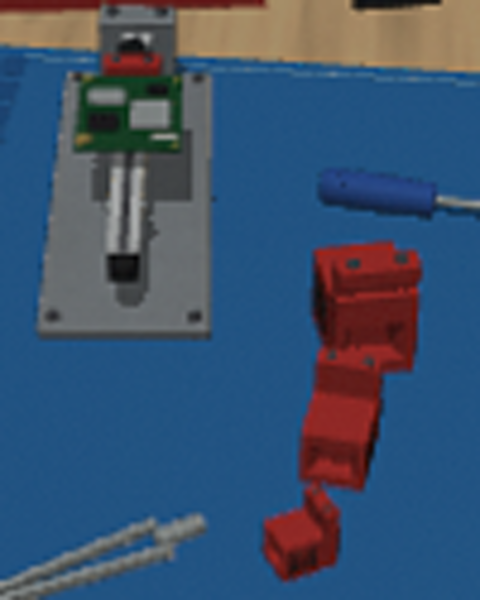

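Candidates in the top picture: small (175,220), about 27 mm long; middle (200,226), about 50 x 38 mm; large (235,229), about 65 x 50 mm. The middle one has the given size, and its lip already faces the way the rail needs. The rail's free end is near crop (433,178). Next I fit the poses against the model.

```bash
cat > fit.py <<'E'
from h import *
from scipy.optimize import minimize
from scipy.ndimage import map_coordinates
def T(p,P,z0):
    c,s=np.cos(p[2]),np.sin(p[2]); P=np.asarray(P,float)
    return np.c_[p[0]+c*P[:,0]-s*P[:,1],p[1]+s*P[:,0]+c*P[:,1],P[:,2]+z0]
def box(x0,x1,y0,y1,z0,z1): return [(x,y,z) for x in(x0,x1) for y in(y0,y1) for z in(z0,z1)]
JB=[box(-.019,.019,-.025,.025,0,.038),box(-.019,.019,-.025,-.012,.038,.061)]
S=8
def jawfit(imgs,p0,z0,views=('top','side')):
    data=[]
    for n in views:
        im=imgs[n].astype(int); c=proj(n,[(p0[0],p0[1],z0+.03)])[0].astype(int); r=26
        x0,y0=c-r; sub=im[y0:y0+2*r,x0:x0+2*r]
        red=np.clip((sub[...,2]-1.0*np.maximum(sub[...,0],sub[...,1]))/60.,0,1)
        m=(red>.4).astype(np.uint8)
        lab,L=cv2.connectedComponents(m)[0:2]; k=L[r-3:r+4,r-3:r+4]; k=np.bincount(k[k>0]).argmax()
        red=red*cv2.dilate((L==k).astype(np.uint8),np.ones((3,3)))
        data.append((n,x0,y0,red))
    def cost(p,dz=z0):
        e=0
        for n,x0,y0,red in data:
            M=np.zeros((2*26*S,2*26*S),np.uint8)
            for b in JB:
                q=(proj(n,T(p,b,dz))-[x0,y0]+.5)*S
                cv2.fillConvexPoly(M,cv2.convexHull(q.astype(np.float32)).astype(int),1)
            A=cv2.resize(M.astype(np.float32),(52,52),interpolation=cv2.INTER_AREA)
            e+=((A-red)**2).sum()
        return e
    best=min((minimize(cost,[p0[0]+a,p0[1]+b,p0[2]],method='Nelder-Mead',options=dict(initial_simplex=np.array([p0[0]+a,p0[1]+b,p0[2]])+np.array([[0,0,0],[.006,0,0],[0,.006,0],[0,0,.1]]),xatol=1e-5,fatol=1e-3)) for a in(0,.004) for b in(0,-.004)),key=lambda r:r.fun)
    return best.x,best.fun
def seg(a,b,n=60): return np.linspace(a,b,n)
HE={'plate':[((-.055,.15),(-.055,-.15),.012),((.055,.15),(.055,-.15),.012),((-.055,.15),(.055,.15),.012)]}
E
python3 - <<'E'
from fit import *
I={n:cv2.imread(f'pics/{n}0.png') for n in('top','side')}
p0=atz('top',(200,226),.03); p0[2]=0
print(p0)
for z in(0,.002,.004):
    print(z,jawfit(I,[p0[0],p0[1],0.1],z)); 
for n in('top','side'): print(n,jawfit(I,[p0[0],p0[1],0.1],.002,(n,)))
# rough holder landmarks
c=lambda x,y:(160+x/6-.5+1/12,150+y/6-.5+1/12)
for q in((418,97),(432,297)): print('plate corner top',atz('top',c(*q),.014))
print('tip top',atz('top',c(433,178),.052))
d=lambda x,y:(200+x/4.8-.4,150+y/4.8-.4)
for q in((38,337),(210,337)): print('plate corner side',atz('side',d(*q),.013))
print('tip side',atz('side',d(123,268),.052))
for q in((325,166),(321,160),(228,164),(231,199)): print(q,atz('top',q,.014))
E
```

```text
[0.43799199 0.18307578 0.        ]
0 (array([ 0.43934793,  0.18431661, -0.12922153]), np.float64(383.214072265625))Traceback (most recent call last):
  File "<stdin>", line 6, in <module>
  File "fit.py", line 30, in jawfit
    best=min((minimize(cost,[p0[0]+a,p0[1]+b,p0[2]],method='Nelder-Mead',options=dict(initial_simplex=np.array([p0[0]+a,p0[1]+b,p0[2]])+np.array([[0,0,0],[.006,0,0],[0,.006,0],[0,0,.1]]),xatol=1e-5,fatol=1e-3)) for a in(0,.004) for b in(0,-.004)),key=lambda r:r.fun)
  File "fit.py", line 30, in <genexpr>
    best=min((minimize(cost,[p0[0]+a,p0[1]+b,p0[2]],method='Nelder-Mead',options=dict(initial_simplex=np.array([p0[0]+a,p0[1]+b,p0[2]])+np.array([[0,0,0],[.006,0,0],[0,.006,0],[0,0,.1]]),xatol=1e-5,fatol=1e-3)) for a in(0,.004) for b in(0,-.004)),key=lambda r:r.fun)
              ~~~~~~~~^^^^^^^^^^^^^^^^^^^^^^^^^^^^^^^^^^^^^^^^^^^^^^^^^^^^^^^^^^^^^^^^^^^^^^^^^^^^^^^^^^^^^^^^^^^^^^^^^^^^^^^^^^^^^^^^^^^^^^^^^^^^^^^^^^^^^^^^^^^^^^^^^^^^^^^^^^^^^^^^^^^^^^^^^^^^^^^^^^^^^^^^^^^^
    res = _minimize_neldermead(fun, x0, args, callback, bounds=bounds,
                               **options)
    fsim[j] = func(sim[j])
              ~~~~^^^^^^^^
    fx = function(np.copy(x), *(wrapper_args + args))
  File "fit.py", line 25, in cost
    q=(proj(n,T(p,b,dz))-[x0,y0]+.5)*S
       ~~~~^^^^^^^^^^^^^
  File "h.py", line 12, in proj
    k,d,E=K(n); W=np.linalg.inv(E)
          ~^^^
  File "h.py", line 4, in K
    m=camera_model(n); f=192/np.tan(np.radians(m['fovy']/2))
ValueError: time passes only in moves, steps and waits
```

```bash
python3 - <<'E'
s=open('h.py').read().replace("def K(n):","import functools\n@functools.cache\ndef K(n):"); open('h.py','w').write(s)
s=open('fit.py').read().replace("        m=(red>.4)","        if n=='side' and cut: red[:max(0,cut-y0)]=0\n        m=(red>.4)").replace("views=('top','side'))","views=('top','side'),cut=0)"); open('fit.py','w').write(s)
E
python3 - <<'E'
from fit import *
print(state()['clock'])
I={n:cv2.imread(f'pics/{n}0.png') for n in('top','side')}
p0=atz('top',(200,226),.03)
for z in(0,.003): print(z,jawfit(I,[p0[0],p0[1],-.1],z,cut=224)); 
for n in('top','side'): print(n,jawfit(I,[p0[0],p0[1],-.1],.002,(n,),cut=224))
c=lambda x,y:(160+x/6-.5+1/12,150+y/6-.5+1/12)
for q in((418,97),(432,297)): print('plate corner top',atz('top',c(*q),.014))
print('tip top',atz('top',c(433,178),.052))
d=lambda x,y:(200+x/4.8-.4,150+y/4.8-.4)
for q in((38,337),(210,337)): print('plate corner side',atz('side',d(*q),.013))
print('tip side',atz('side',d(123,268),.052))
E
```

```text
0.1
0 (array([ 0.43931462,  0.18553665, -0.12830186]), np.float64(155.8824099392361))
0.003 (array([ 0.43943794,  0.18685924, -0.13149752]), np.float64(153.15206380208335))
top (array([ 0.44056   ,  0.18484475, -0.16892062]), np.float64(11.712759331597223))
side (array([ 0.4388196 ,  0.18816339, -0.10846359]), np.float64(124.7251117621528))
plate corner top [0.63448045 0.09569041 0.014     ]
plate corner top [0.52566058 0.08654418 0.014     ]
tip top [0.5827505  0.08454326 0.052     ]
plate corner side [0.6306486  0.11173178 0.013     ]
plate corner side [0.52389553 0.10061831 0.013     ]
tip side [0.57974296 0.08621224 0.052     ]
```

```bash
cat >> h.py <<'E'
def go(*wps):
    """wps: (x,y,z,yaw of tool-y in deg) -> offset cm, spin rad from present measured pose"""
    s=state(); R=np.array(s['orientation']); p=np.array(s['ee_pos']); a=np.degrees(np.arctan2(R[1,1],R[0,1]))
    for w in wps:
        o=R.T@(np.array(w[:3])-p)*100; d=(w[3]-a+180)%360-180
        print(w,'->',o.round(2),'spin',round(-np.radians(d),3))
E
python3 - <<'E'
from fit import *
print(state()['clock'])
yaw=-.16; j=np.array([.4404,.1855]); g=j+.010*np.array([-np.sin(yaw),np.cos(yaw)]); print(g)
go((.5,-.3,.227,-40),(g[0],g[1],.2,np.degrees(yaw)))
# holder gradient fit
I={n:cv2.imread(f'pics/{n}0.png') for n in('top','side')}
def prof(n,p,lines,z0):
    e=0
    G=cv2.GaussianBlur(I[n],(0,0),.7).astype(float)
    gx=cv2.Sobel(G,-1,1,0);gy=cv2.Sobel(G,-1,0,1); M=np.sqrt((gx**2+gy**2).sum(2))
    for a,b in lines:
        q=proj(n,T(p,np.linspace(a,b,50),z0)); e-=map_coordinates(M,[q[:,1],q[:,0]],order=1).mean()
    return e
# origin taken at plate's free end middle / rail tip
PL=[((-.055,0,.012),(-.055,-.29,.012)),((.055,0,.012),(.055,-.2,.012)),((-.055,0,.012),(.055,0,.012))]
RL=[((-.01,-.012,.06),(-.01,-.065,.06)),((.01,-.012,.06),(.01,-.065,.06)),((-.01,-.01,.06),(.01,-.01,.06))]
for name,L,q0 in(('plate',PL,[.580,.091,.084]),('rail',RL,[.581,.085,.084])):
  for v in(('top',),('side',),('top','side')):
    f=lambda p:sum(prof(n,p,L,.002) for n in v)
    r=min((minimize(f,np.array(q0)+[a,b,0],method='Nelder-Mead',options=dict(initial_simplex=np.array(q0)+[a,b,0]+np.array([[0,0,0],[.004,0,0],[0,.004,0],[0,0,.03]]))) for a in(-.003,0,.003) for b in(-.003,0,.003)),key=lambda r:r.fun)
    print(name,v,r.x.round(4),round(r.fun,1))
E
```

```text
0.1
[0.44199318 0.19537227]
(0.5, -0.3, 0.227, -40) -> [ 41.41 -21.4   -0.07] spin -0.632
(np.float64(0.44199318206614246), np.float64(0.19537227283375627), 0.2, np.float64(-9.167324722093172)) -> [ 47.58 -70.88   2.7 ] spin -1.17
plate ('top',) [0.5805 0.0933 0.0924] -681.1
plate ('side',) [0.578  0.1037 0.0928] -689.7
plate ('top', 'side') [0.5798 0.096  0.0893] -1226.1
rail ('top',) [0.5822 0.0899 0.071 ] -970.4
rail ('side',) [0.5784 0.0923 0.1128] -1164.4
rail ('top', 'side') [0.5802 0.0902 0.0923] -1982.7
```

play_rows --pt "5 -2.7 0" --pt "10.3 -5.4 0" --pt "15.5 -8 0" --pt "20.7 -10.7 0" --pt "25.9 -13.4 0" --pt "31 -16 0" --pt "36.2 -18.7 0" --pt "41.4 -21.4 0" --spin '[-0.08, -0.16, -0.24, -0.32, -0.4, -0.48, -0.56, -0.63]' --hand 0.75

```text
clock: 1.1
ee_pos: [0.5011, -0.2992, 0.2265]
orientation: [[0.643, 0.766, -0.0], [0.766, -0.643, -0.0], [-0.0, -0.0, -1.0]]
wrist_force: [1.7, -1.0, -0.2]
finger_gap: 0.749
grip_force: 0.0
```

```bash
python3 - <<'E'
from h import *
s=state();print(s['clock'],s['ee_pos'],s['joints'],s['finger_gap'],s['wrist_force'])
go((.442,.195,.2,-9.2))
E
```

```text
1.1 [ 0.50105442 -0.29915198  0.22650622] [ 36.45600323  22.11003755 -14.96275246  95.10647747   6.23861977
  63.62105674 -20.22726983] 0.7492291303545523 [ 1.66611524 -0.95288451 -0.24039797]
(0.442, 0.195, 0.2, -9.2) -> [ 34.06 -36.28   2.65] spin -0.537
```

play_rows --pt "4.3 -4.5 0" --pt "8.5 -9.1 0" --pt "12.8 -13.6 0.5" --pt "17 -18.1 1" --pt "21.3 -22.7 1.5" --pt "25.5 -27.2 2" --pt "30 -31.8 2.5" --pt "34.06 -36.28 2.65" --spin '[-0.067, -0.134, -0.2, -0.27, -0.335, -0.4, -0.47, -0.537]'

```text
clock: 2.1
ee_pos: [0.4415, 0.1953, 0.1999]
orientation: [[0.161, 0.987, -0.0], [0.987, -0.161, -0.0], [-0.0, -0.0, -1.0]]
wrist_force: [2.2, 0.2, -0.1]
finger_gap: 0.749
grip_force: 0.0
```

```bash
python3 - <<'E'
from h import *
s=state();print(s['clock'],s['ee_pos'],s['joints'],s['finger_gap'],s['wrist_force'])
go((.442,.195,.07,-9.2),(.442,.195,.009,-9.2))
E
```

```text
2.1 [0.44148139 0.19531448 0.19988519] [ -1.86656087  17.04962255 -34.94816773 109.29336326  11.54323289
  57.1537915  -51.18909926] 0.7487312159254937 [ 2.16818336  0.24836107 -0.14550299]
(0.442, 0.195, 0.07, -9.2) -> [-0.02  0.06 12.99] spin -0.001
(0.442, 0.195, 0.009, -9.2) -> [-0.02  0.06 19.09] spin -0.001
```

play_rows --pt "0 0.05 5" --pt "0 0.05 10" --pt "0 0.05 13" --pt "0 0.05 15" --pt "0 0.05 16.5" --pt "0 0.05 17.8" --pt "0 0.05 18.6" --pt "0 0.05 18.9" --spin '[0, 0, 0, 0, 0, 0, 0, 0]'

```text
clock: 3.1
ee_pos: [0.4426, 0.1937, 0.011]
orientation: [[0.162, 0.987, 0.0], [0.987, -0.162, -0.0], [-0.0, 0.0, -1.0]]
wrist_force: [0.1, -0.2, -0.3]
finger_gap: 0.751
grip_force: 0.0
```

play_rows --pt "0 0 0" --pt "0 0 0" --pt "0 0 0" --pt "0 0 0" --pt "0 0 0" --pt "0 0 0" --spin '[0, 0, 0, 0, 0, 0]' --hand 0.0 --grip_force 25

```text
clock: 3.85
ee_pos: [0.4426, 0.1937, 0.0114]
orientation: [[0.162, 0.987, 0.0], [0.987, -0.162, -0.0], [0.0, 0.0, -1.0]]
wrist_force: [-0.9, -1.0, 6.1]
finger_gap: 0.412
grip_force: 25.0
```

```bash
python3 - <<'E'
from h import *
s=state();print(s['clock'],s['ee_pos'],s['finger_gap']*92,s['grip_force'],s['wrist_force'])
for n in('top','side'): cv2.imwrite(f'pics/{n}1.png',grab_frame(n)[:,:,::-1])
t=cv2.imread('pics/top1.png');u=cv2.imread('pics/side1.png')
a=crop(t,165,190,255,260,4.4);b=crop(u,230,180,310,280,3.08);cv2.imwrite('pics/m1.png',np.hstack([a,b]))
E
```

```text
3.85 [0.44257283 0.19371154 0.01144521] 37.93707402389853 24.989718943834305 [-0.86103528 -0.9621243   6.11843767]
```

View pics/m1.png

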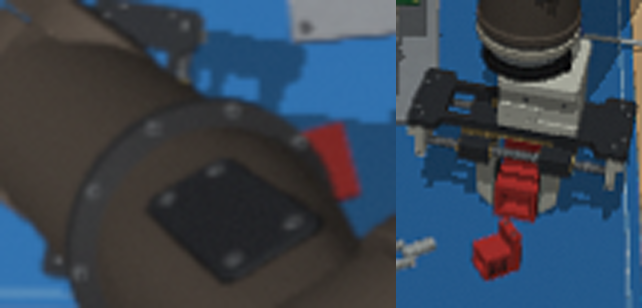

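Grasped: gap is 37.9 mm, so it is the 38 mm jaw, and its lip shows at the far side. Now I lift it and compute the pre-insertion pose.

play_rows --pt "0 0 -0.5" --pt "0 0 -2" --pt "0 0 -5" --pt "0 0 -8" --pt "0 0 -10" --pt "0 0 -10" --pt "0 0 -10" --spin '[0, 0, 0, 0, 0, 0, 0]'

```text
clock: 4.82
ee_pos: [0.4422, 0.1933, 0.1109]
orientation: [[0.163, 0.987, -0.0], [0.987, -0.163, -0.0], [-0.001, -0.0, -1.0]]
wrist_force: [0.1, 0.3, -2.4]
finger_gap: 0.412
grip_force: 25.0
```

```bash
python3 - <<'E'
from h import *
s=state();print(s['clock'],s['ee_pos'],s['finger_gap']*92,s['wrist_force'],s['wrist_torque'])
go((.575,.150,.111,5.2))
E
```

```text
4.825 [0.44224065 0.19325422 0.11086605] 37.86563697298695 [ 0.11300247  0.31790273 -2.44817952] [-0.02320143 -0.12242132 -0.00714067]
(0.575, 0.15, 0.111, 5.2) -> [-2.11 13.8  -0.02] spin -0.254
```

play_rows --pt "-0.3 2 0" --pt "-0.6 4.5 0" --pt "-1 7.5 0" --pt "-1.4 10 0" --pt "-1.8 12.3 0" --pt "-2.11 13.8 0" --pt "-2.11 13.8 0" --pt "-2.11 13.8 0" --spin '[-0.03, -0.08, -0.13, -0.18, -0.22, -0.254, -0.254, -0.254]'

```text
clock: 5.82
ee_pos: [0.574, 0.1508, 0.1104]
orientation: [[-0.091, 0.996, -0.002], [0.996, 0.091, -0.0], [0.0, -0.002, -1.0]]
wrist_force: [-0.7, -0.3, -1.6]
finger_gap: 0.415
grip_force: 25.0
```

```bash
python3 - <<'E'
from h import *
s=state();print(s['clock'],s['ee_pos'],s['finger_gap']*92,s['wrist_force'],s['wrist_torque'])
for n in('top','side'): cv2.imwrite(f'pics/{n}2.png',grab_frame(n)[:,:,::-1])
t=cv2.imread('pics/top2.png');u=cv2.imread('pics/side2.png')
a=crop(t,190,140,280,220,5);b=crop(u,190,130,250,210,5);cv2.imwrite('pics/m2.png',np.hstack([a,b]))
go((.575,.150,.0424,5.2))
E
```

```text
5.825 [0.57402696 0.1508373  0.11038216] 38.22300963986176 [-0.66221751 -0.27985777 -1.57012461] [ 0.05821402 -0.13321124 -0.02405148]
(0.575, 0.15, 0.0424, 5.2) -> [-0.1   0.07  6.85] spin 0.001
```

View pics/m2.png

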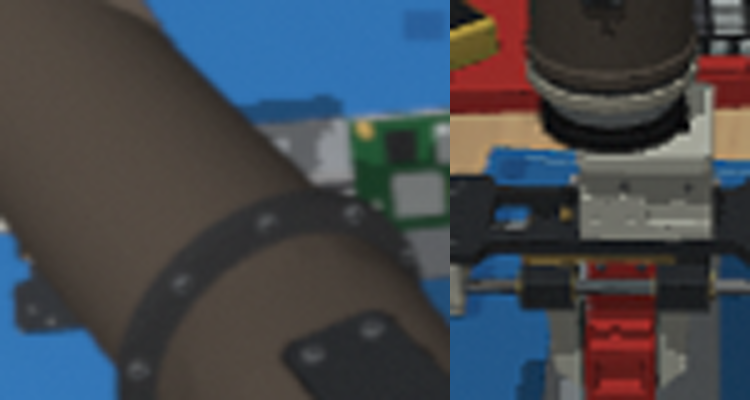

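Top view is blocked by the arm. The side view shows the jaw held square, with its mouth at about (619,380) in the mosaic, in front of the plate. I use the known jaw position to calibrate the side camera's bias.

```bash
python3 - <<'E'
from fit import *
u=cv2.imread('pics/side2.png').astype(int)
red=np.clip((u[...,2]-np.maximum(u[...,0],u[...,1]))/60.,0,1)
s=state();R=np.array(s['orientation']);p=np.array(s['ee_pos']);hy=R[:,0];hx=R[:,1]
und=p+np.array([0,0,-.0094])  # underside if mat z=.002
for jy in(.009,):
    o=und-jy*hy
    C=[o+hx*a+hy*.025+np.array([0,0,z]) for a in(-.019,.019) for z in(0,.038)]
    print(proj('side',C).round(1), proj('side',[o+hy*.025+[0,0,z] for z in(0,.019,.038)]).round(1))
for r in range(186,228,3):
    row=red[r,200:240]; w=np.where(row>.45)[0]
    if len(w):
        a,b=w[0],w[-1]
        f=lambda i,j:i+(0.45-row[i])/(row[j]-row[i])*(j-i)
        print(r,(200+f(a-1,a)).round(2),(200+f(b+1,b)).round(2),round(200+(f(a-1,a)+f(b+1,b))/2,2))
E
```

```text
[[230.3 209.6]
 [230.1 198.6]
 [216.5 209.5]
 [216.  198.5]] [[223.4 209.6]
 [223.2 204.1]
 [223.1 198.6]]
189 216.87 230.63 223.75
192 216.56 230.6 223.58
195 216.45 230.55 223.5
198 216.39 230.73 223.56
201 216.3 230.59 223.44
204 216.44 230.6 223.52
207 216.41 230.63 223.52
210 216.56 230.59 223.58
```

play_rows --pt "0 0 2" --pt "0 0 4" --pt "0 0 5.5" --pt "0 0 6.4" --pt "0 0 6.8" --pt "0 0 6.8" --pt "0 0 6.8" --spin '[0, 0, 0, 0, 0, 0, 0]'

```text
clock: 6.8
ee_pos: [0.5757, 0.1506, 0.0437]
orientation: [[-0.091, 0.996, 0.001], [0.996, 0.091, 0.0], [0.0, 0.001, -1.0]]
wrist_force: [0.3, 0.2, -1.6]
finger_gap: 0.409
grip_force: 25.0
```

```bash
cat >> h.py <<'E'
def st(yaw=.091):
    s=state();hx=np.array([np.cos(yaw),np.sin(yaw)]);hy=np.array([-hx[1],hx[0]]);p=np.array(s['ee_pos'])
    d=p[:2]-[.580,.088];F=np.array(s['wrist_force']);M=np.array(s['wrist_torque'])
    print('t',round(s['clock'],2),'rail x %.1f y %.1f z %.1f mm'%(d@hx*1e3,d@hy*1e3,p[2]*1e3),'F x %.1f y %.1f z %.1f'%(F[:2]@hx,F[:2]@hy,F[2]),'M',M.round(2),'gap %.1f grip %.0f'%(s['finger_gap']*92,s['grip_force']),'z-axis',np.array(s['orientation'])[:2,2].round(3))
E
python3 -c "
from h import *
st()"
```

```text
t 6.8 rail x 1.4 y 62.8 z 43.7 mm F x 0.3 y 0.1 z -1.6 M [ 0.03 -0.1  -0.01] gap 37.7 grip 25 z-axis [0.001 0.   ]
```

play_rows --pt "-0.4 -0.07 0.1" --pt "-0.8 -0.07 0.12" --pt "-1.2 -0.07 0.12" --pt "-1.5 -0.07 0.12" --pt "-1.5 -0.07 0.12" --pt "-1.5 -0.07 0.12" --spin '[0, 0, 0, 0, 0, 0]'

```text
clock: 7.55
ee_pos: [0.5759, 0.1356, 0.042]
orientation: [[-0.091, 0.996, 0.0], [0.996, 0.091, 0.0], [0.0, 0.0, -1.0]]
wrist_force: [-0.1, -0.3, -2.1]
finger_gap: 0.41
grip_force: 25.0
```

```bash
python3 -c "
from h import *
st()"
```

```text
t 7.55 rail x 0.3 y 47.8 z 42.0 mm F x -0.1 y -0.3 z -2.1 M [ 0.   -0.07  0.01] gap 37.8 grip 25 z-axis [0. 0.]
```

play_rows --pt "-0.3 0 0" --pt "-0.6 0 0" --pt "-0.6 0 0" --spin '[0, 0, 0]'

```text
clock: 7.92
ee_pos: [0.5766, 0.129, 0.042]
orientation: [[-0.09, 0.996, -0.0], [0.996, 0.09, -0.0], [-0.0, -0.0, -1.0]]
wrist_force: [-0.6, -0.3, -1.3]
finger_gap: 0.41
grip_force: 25.0
```

```bash
python3 -c "
from h import *
st()"
```

```text
t 7.92 rail x 0.3 y 41.1 z 42.0 mm F x -0.7 y -0.3 z -1.3 M [-0.03 -0.12 -0.03] gap 37.7 grip 25 z-axis [-0. -0.]
```

play_rows --pt "-0.25 0 0" --pt "-0.5 0 0" --pt "-0.75 0 0" --pt "-1.0 0 0" --pt "-1.0 0 0" --spin '[0, 0, 0, 0, 0]'

```text
clock: 8.55
ee_pos: [0.5775, 0.1191, 0.042]
orientation: [[-0.09, 0.996, -0.0], [0.996, 0.09, -0.0], [-0.0, -0.0, -1.0]]
wrist_force: [0.2, -0.3, -1.7]
finger_gap: 0.413
grip_force: 25.0
```

```bash
python3 -c "
from h import *
st()"
```

```text
t 8.55 rail x 0.3 y 31.2 z 42.0 mm F x 0.2 y -0.3 z -1.7 M [ 0.   -0.04 -0.07] gap 38.0 grip 25 z-axis [-0. -0.]
```

play_rows --pt "-0.25 0 0" --pt "-0.5 0 0" --pt "-0.5 0 0" --spin '[0, 0, 0]'

```text
clock: 8.93
ee_pos: [0.5779, 0.1141, 0.042]
orientation: [[-0.09, 0.996, -0.0], [0.996, 0.09, -0.0], [-0.0, -0.0, -1.0]]
wrist_force: [0.6, -0.6, -1.5]
finger_gap: 0.416
grip_force: 25.0
```

```bash
python3 -c "
from h import *
st()"
```

```text
t 8.93 rail x 0.3 y 26.2 z 42.0 mm F x 0.6 y -0.7 z -1.5 M [-0.03 -0.11 -0.02] gap 38.2 grip 25 z-axis [-0. -0.]
```

play_rows --pt "-0.2 0 0" --pt "-0.4 0 0" --pt "-0.6 0 0" --pt "-0.6 0 0" --spin '[0, 0, 0, 0]'

```text
clock: 9.43
ee_pos: [0.5785, 0.1083, 0.042]
orientation: [[-0.09, 0.996, 0.0], [0.996, 0.09, -0.0], [-0.0, 0.0, -1.0]]
wrist_force: [0.0, 0.9, -1.3]
finger_gap: 0.414
grip_force: 25.0
```

```bash
python3 -c "
from h import *
st()"
```

```text
t 9.43 rail x 0.3 y 20.3 z 42.0 mm F x 0.1 y 0.9 z -1.3 M [-0.03 -0.13  0.03] gap 38.1 grip 25 z-axis [ 0. -0.]
```

play_rows --pt "-0.2 0 0" --pt "-0.4 0 0" --pt "-0.6 0 0" --pt "-0.6 0 0" --spin '[0, 0, 0, 0]'

```text
clock: 9.93
ee_pos: [0.579, 0.1023, 0.042]
orientation: [[-0.09, 0.996, 0.0], [0.996, 0.09, -0.0], [-0.0, 0.0, -1.0]]
wrist_force: [0.8, -0.2, -1.8]
finger_gap: 0.408
grip_force: 25.0
```

```bash
python3 -c "
from h import *
st()"
```

```text
t 9.93 rail x 0.3 y 14.3 z 42.0 mm F x 0.8 y -0.3 z -1.8 M [ 0.01 -0.1   0.01] gap 37.5 grip 25 z-axis [ 0. -0.]
```

play_rows --pt "-0.3 0 0" --pt "-0.6 0 0" --pt "-0.9 0 0" --pt "-1.2 0 0" --pt "-1.2 0 0" --spin '[0, 0, 0, 0, 0]'

```text
clock: 10.55
ee_pos: [0.5801, 0.0902, 0.042]
orientation: [[-0.09, 0.996, -0.0], [0.996, 0.09, -0.0], [-0.0, -0.0, -1.0]]
wrist_force: [-0.3, -0.1, -1.8]
finger_gap: 0.412
grip_force: 25.0
```

```bash
python3 -c "
from h import *
st()"
```

```text
t 10.55 rail x 0.3 y 2.1 z 42.0 mm F x -0.3 y -0.1 z -1.8 M [ 0.02 -0.07  0.05] gap 37.9 grip 25 z-axis [-0. -0.]
```

play_rows --pt "-0.3 0 0" --pt "-0.6 0 0" --pt "-0.9 0 0" --pt "-1.2 0 0" --pt "-1.2 0 0" --spin '[0, 0, 0, 0, 0]'

```text
clock: 11.18
ee_pos: [0.5812, 0.0782, 0.042]
orientation: [[-0.09, 0.996, -0.0], [0.996, 0.09, -0.0], [-0.0, -0.0, -1.0]]
wrist_force: [-0.1, 0.5, -1.5]
finger_gap: 0.415
grip_force: 25.0
```

```bash
python3 -c "
from h import *
st()"
```

```text
t 11.18 rail x 0.3 y -9.8 z 42.0 mm F x -0.0 y 0.5 z -1.5 M [ 0.01 -0.14 -0.05] gap 38.1 grip 25 z-axis [-0. -0.]
```

play_rows --pt "-0.3 0 0" --pt "-0.6 0 0" --pt "-0.9 0 0" --pt "-1.2 0 0" --pt "-1.2 0 0" --spin '[0, 0, 0, 0, 0]'

```text
clock: 11.8
ee_pos: [0.5823, 0.0663, 0.042]
orientation: [[-0.09, 0.996, -0.0], [0.996, 0.09, -0.0], [-0.0, -0.0, -1.0]]
wrist_force: [0.2, 0.3, -2.4]
finger_gap: 0.412
grip_force: 25.0
```

```bash
python3 -c "
from h import *
st()"
```

```text
t 11.8 rail x 0.3 y -21.8 z 42.0 mm F x 0.3 y 0.2 z -2.4 M [-0.   -0.05 -0.01] gap 37.9 grip 25 z-axis [-0. -0.]
```

play_rows --pt "-0.15 0 0" --pt "-0.3 0 0" --pt "-0.3 0 0" --spin '[0, 0, 0]' --grip_force 35

```text
clock: 12.18
ee_pos: [0.5825, 0.0636, 0.042]
orientation: [[-0.091, 0.996, -0.0], [0.996, 0.091, -0.0], [-0.0, -0.0, -1.0]]
wrist_force: [-0.4, 0.2, -1.9]
finger_gap: 0.412
grip_force: 35.0
```

play_rows --pt "-0.15 0 0" --pt "-0.3 0 0" --pt "-0.3 0 0" --spin '[0, 0, 0]'

```text
clock: 12.55
ee_pos: [0.5828, 0.0605, 0.042]
orientation: [[-0.091, 0.996, -0.0], [0.996, 0.091, -0.0], [-0.0, -0.0, -1.0]]
wrist_force: [0.3, -0.2, -1.4]
finger_gap: 0.411
grip_force: 35.0
```

play_rows --pt "-0.15 0 0" --pt "-0.3 0 0" --pt "-0.3 0 0" --spin '[0, 0, 0]'

```text
clock: 12.92
ee_pos: [0.583, 0.0575, 0.042]
orientation: [[-0.091, 0.996, -0.0], [0.996, 0.091, -0.0], [-0.0, -0.0, -1.0]]
wrist_force: [-0.2, 0.1, -1.7]
finger_gap: 0.412
grip_force: 35.0
```

```bash
python3 -c "
from h import *
st()"
```

```text
t 12.93 rail x 0.3 y -30.6 z 42.0 mm F x -0.2 y 0.1 z -1.7 M [-0.06 -0.13 -0.02] gap 37.9 grip 35 z-axis [-0. -0.]
```

play_rows --pt "-0.15 0 0" --pt "-0.3 0 0" --pt "-0.3 0 0" --spin '[0, 0, 0]'

```text
clock: 13.3
ee_pos: [0.5833, 0.0545, 0.042]
orientation: [[-0.09, 0.996, -0.0], [0.996, 0.09, -0.0], [-0.0, -0.0, -1.0]]
wrist_force: [-0.6, 0.9, -1.4]
finger_gap: 0.412
grip_force: 35.0
```

play_rows --pt "-0.15 0 0" --pt "-0.3 0 0" --pt "-0.3 0 0" --spin '[0, 0, 0]'

```text
clock: 13.68
ee_pos: [0.5841, 0.052, 0.0422]
orientation: [[-0.091, 0.996, 0.001], [0.996, 0.091, 0.0], [0.0, 0.001, -1.0]]
wrist_force: [1.3, -0.1, -1.4]
finger_gap: 0.407
grip_force: 35.0
```

play_rows --pt "-0.15 0 0" --pt "-0.3 0 0" --pt "-0.3 0 0" --spin '[0, 0, 0]'

```text
clock: 14.05
ee_pos: [0.5838, 0.0502, 0.0422]
orientation: [[-0.092, 0.996, 0.0], [0.996, 0.092, 0.002], [0.002, 0.0, -1.0]]
wrist_force: [0.5, 5.0, -1.3]
finger_gap: 0.412
grip_force: 35.0
```

play_rows --pt "-0.15 0 0" --pt "-0.3 0 0" --pt "-0.3 0 0" --spin '[0, 0, 0]'

```text
clock: 14.42
ee_pos: [0.5841, 0.0473, 0.0422]
orientation: [[-0.092, 0.996, 0.0], [0.996, 0.092, 0.002], [0.002, 0.0, -1.0]]
wrist_force: [1.0, 5.2, -1.1]
finger_gap: 0.414
grip_force: 35.0
```

play_rows --pt "-0.1 0 0" --pt "-0.2 0 0" --pt "-0.2 0 0" --spin '[0, 0, 0]'

```text
clock: 14.8
ee_pos: [0.5843, 0.0435, 0.042]
orientation: [[-0.091, 0.996, 0.0], [0.996, 0.091, -0.0], [-0.0, -0.0, -1.0]]
wrist_force: [0.7, 2.9, -1.2]
finger_gap: 0.41
grip_force: 35.0
```

play_rows --pt "-0.1 0 0" --pt "-0.2 0 0" --pt "-0.2 0 0" --spin '[0, 0, 0]'

```text
clock: 15.18
ee_pos: [0.5845, 0.0413, 0.042]
orientation: [[-0.09, 0.996, -0.0], [0.996, 0.09, -0.001], [-0.001, -0.0, -1.0]]
wrist_force: [1.5, 1.6, -1.7]
finger_gap: 0.411
grip_force: 35.0
```

```bash
python3 -c "
from h import *
st()"
```

```text
t 15.18 rail x 0.3 y -46.9 z 42.0 mm F x 1.6 y 1.4 z -1.7 M [ 0.26 -0.42  0.04] gap 37.8 grip 35 z-axis [-0.    -0.001]
```

play_rows --pt "-0.1 0 0" --pt "-0.2 0 0" --pt "-0.2 0 0" --spin '[0, 0, 0]'

```text
clock: 15.55
ee_pos: [0.5847, 0.0396, 0.042]
orientation: [[-0.091, 0.996, -0.0], [0.996, 0.091, -0.0], [-0.0, -0.0, -1.0]]
wrist_force: [2.0, 2.6, -1.0]
finger_gap: 0.411
grip_force: 35.0
```

```bash
python3 -c "
from h import *
st()"
```

```text
t 15.55 rail x 0.3 y -48.7 z 42.0 mm F x 2.2 y 2.4 z -1.0 M [ 0.31 -0.35  0.04] gap 37.8 grip 35 z-axis [-0. -0.]
```

play_rows --pt "-0.1 0.02 0" --pt "-0.2 0.03 0" --pt "-0.3 0.03 0" --pt "-0.3 0.03 0" --spin '[0, 0, 0, 0]'

```text
clock: 16.05
ee_pos: [0.5852, 0.0365, 0.042]
orientation: [[-0.091, 0.996, -0.0], [0.996, 0.091, -0.0], [-0.0, -0.0, -1.0]]
wrist_force: [1.0, 3.0, -1.8]
finger_gap: 0.417
grip_force: 35.0
```

```bash
python3 -c "
from h import *
st()"
```

```text
t 16.05 rail x 0.5 y -51.7 z 42.0 mm F x 1.3 y 2.9 z -1.8 M [ 0.42 -0.27  0.04] gap 38.3 grip 35 z-axis [-0. -0.]
```

play_rows --pt "-0.1 0 0" --pt "-0.2 0 0" --pt "-0.3 0 0" --pt "-0.3 0 0" --spin '[0, 0, 0, 0]'

```text
clock: 16.55
ee_pos: [0.5855, 0.0335, 0.042]
orientation: [[-0.09, 0.996, -0.0], [0.996, 0.09, -0.0], [-0.0, -0.0, -1.0]]
wrist_force: [0.5, 0.6, -2.5]
finger_gap: 0.411
grip_force: 35.0
```

```bash
python3 -c "
from h import *
st()"
```

```text
t 16.55 rail x 0.5 y -54.8 z 42.0 mm F x 0.6 y 0.6 z -2.5 M [ 0.28 -0.21  0.01] gap 37.8 grip 35 z-axis [-0. -0.]
```

play_rows --pt "-0.1 0 0" --pt "-0.2 0 0" --pt "-0.2 0 0" --spin '[0, 0, 0]'

```text
clock: 16.92
ee_pos: [0.5857, 0.0311, 0.0419]
orientation: [[-0.09, 0.996, -0.0], [0.996, 0.09, -0.001], [-0.001, -0.0, -1.0]]
wrist_force: [1.0, -0.5, -1.4]
finger_gap: 0.411
grip_force: 35.0
```

play_rows --pt "-0.1 0 0" --pt "-0.1 0 0" --spin '[0, 0]'

```text
clock: 17.18
ee_pos: [0.5858, 0.03, 0.042]
orientation: [[-0.09, 0.996, -0.0], [0.996, 0.09, -0.001], [-0.001, -0.0, -1.0]]
wrist_force: [0.5, -2.4, -1.3]
finger_gap: 0.412
grip_force: 35.0
```

play_rows --pt "-0.1 0 0" --pt "-0.1 0 0" --spin '[0, 0]'

```text
clock: 17.42
ee_pos: [0.5859, 0.0289, 0.0419]
orientation: [[-0.09, 0.996, -0.0], [0.996, 0.09, -0.001], [-0.001, -0.0, -1.0]]
wrist_force: [1.1, -3.6, -1.1]
finger_gap: 0.406
grip_force: 35.0
```

play_rows --pt "-0.1 0 0" --pt "-0.1 0 0" --spin '[0, 0]'

```text
clock: 17.68
ee_pos: [0.586, 0.0281, 0.042]
orientation: [[-0.09, 0.996, -0.0], [0.996, 0.09, -0.001], [-0.001, -0.0, -1.0]]
wrist_force: [1.0, -5.1, -2.0]
finger_gap: 0.406
grip_force: 35.0
```

```bash
python3 -c "
from h import *
st()"
```

```text
t 17.68 rail x 0.5 y -60.2 z 42.0 mm F x 0.5 y -5.2 z -2.0 M [-1.03 -0.35  0.02] gap 37.4 grip 35 z-axis [-0.    -0.001]
```

play_rows --pt "-0.1 0 0" --pt "-0.1 0 0" --spin '[0, 0]'

```text
clock: 17.92
ee_pos: [0.586, 0.0275, 0.042]
orientation: [[-0.091, 0.996, -0.0], [0.996, 0.091, -0.0], [-0.0, -0.0, -1.0]]
wrist_force: [0.7, -4.6, -1.4]
finger_gap: 0.411
grip_force: 35.0
```

play_rows --pt "-0.05 0 0" --pt "-0.05 0 0" --spin '[0, 0]'

```text
clock: 18.18
ee_pos: [0.5861, 0.0275, 0.042]
orientation: [[-0.091, 0.996, -0.0], [0.996, 0.091, 0.0], [0.0, -0.0, -1.0]]
wrist_force: [1.3, -4.0, -2.1]
finger_gap: 0.411
grip_force: 35.0
```

```bash
python3 -c "
from h import *
st()"
```

```text
t 18.18 rail x 0.6 y -60.8 z 42.0 mm F x 0.9 y -4.1 z -2.1 M [-0.72 -0.34  0.06] gap 37.8 grip 35 z-axis [-0.  0.]
```

play_rows --pt "-0.1 0 0" --pt "-0.1 0 0" --spin '[0, 0]'

```text
clock: 18.42
ee_pos: [0.5861, 0.0274, 0.042]
orientation: [[-0.091, 0.996, 0.0], [0.996, 0.091, 0.001], [0.001, 0.0, -1.0]]
wrist_force: [-0.1, 0.7, -2.0]
finger_gap: 0.413
grip_force: 35.0
```

play_rows --pt "-0.05 0 0" --pt "-0.05 0 0" --spin '[0, 0]'

```text
clock: 18.68
ee_pos: [0.5862, 0.0272, 0.0421]
orientation: [[-0.092, 0.996, 0.0], [0.996, 0.092, 0.001], [0.001, 0.0, -1.0]]
wrist_force: [0.1, 4.0, -2.4]
finger_gap: 0.413
grip_force: 35.0
```

```bash
python3 -c "
from h import *
st()"
```

```text
t 18.68 rail x 0.6 y -61.1 z 42.1 mm F x 0.5 y 4.0 z -2.4 M [ 0.89 -0.16  0.02] gap 38.0 grip 35 z-axis [0.    0.001]
```

The force has gone from pull-in (−5 N) to resisting (+4 N) about 24 mm past first touch, so the jaw is held in the notches. I back off 0.5 mm to unload it, check, then release.

play_rows --pt "0.05 0 0" --pt "0.05 0 0" --spin '[0, 0]'

```text
clock: 18.92
ee_pos: [0.5862, 0.0271, 0.0421]
orientation: [[-0.091, 0.996, 0.0], [0.996, 0.091, 0.001], [0.001, 0.0, -1.0]]
wrist_force: [0.8, 5.4, -2.5]
finger_gap: 0.411
grip_force: 35.0
```

play_rows --pt "0 0 0" --pt "0 0 0" --pt "0 0 0" --pt "0 0 0" --spin '[0, 0, 0, 0]' --hand 0.7

```text
clock: 19.42
ee_pos: [0.5863, 0.0261, 0.042]
orientation: [[-0.09, 0.996, 0.0], [0.996, 0.09, -0.0], [-0.0, 0.0, -1.0]]
wrist_force: [0.3, 0.0, 0.2]
finger_gap: 0.697
grip_force: 0.0
```

```bash
python3 -c "
from h import *
st()"
```

```text
t 19.43 rail x 0.6 y -62.2 z 42.0 mm F x 0.3 y 0.0 z 0.2 M [-0.04 -0.09 -0.  ] gap 64.1 grip 0 z-axis [ 0. -0.]
```

play_rows --pt "0 0 -1.5" --pt "0 0 -4" --pt "0 0 -8" --pt "0 0 -13" --pt "0 0 -18" --pt "0 0 -22" --pt "0 0 -22" --spin '[0, 0, 0, 0, 0, 0, 0]'

```text
clock: 20.3
ee_pos: [0.5878, 0.0273, 0.2667]
orientation: [[-0.091, 0.996, 0.007], [0.996, 0.091, 0.001], [-0.0, 0.007, -1.0]]
wrist_force: [0.5, -0.2, -0.9]
finger_gap: 0.702
grip_force: 0.0
```

play_rows --pt "-5 -1 0" --pt "-10 -2 0" --pt "-15 -3 0" --pt "-20 -4 0" --pt "-25 -5 0" --pt "-30 -6 0" --pt "-35 -7 0" --pt "-35 -7 0" --spin '[0, 0, 0, 0, 0, 0, 0, 0]'

```text
clock: 21.3
ee_pos: [0.5458, -0.334, 0.2607]
orientation: [[-0.083, 0.997, -0.003], [0.997, 0.083, -0.001], [-0.001, -0.003, -1.0]]
wrist_force: [-0.3, 0.0, -0.4]
finger_gap: 0.695
grip_force: 0.0
```

```bash
python3 - <<'E'
from h import *
st()
for n in('top','side'): cv2.imwrite(f'pics/{n}3.png',grab_frame(n)[:,:,::-1])
t=cv2.imread('pics/top3.png');u=cv2.imread('pics/side3.png')
a=crop(t,220,145,320,225,5);b=crop(u,195,150,255,230,5);cv2.imwrite('pics/m3.png',np.hstack([a,b]))
E
```

```text
t 21.3 rail x -72.4 y -417.1 z 260.7 mm F x -0.3 y 0.1 z -0.4 M [ 0.   -0.13 -0.01] gap 64.0 grip 0 z-axis [-0.003 -0.001]
```

View pics/m3.png

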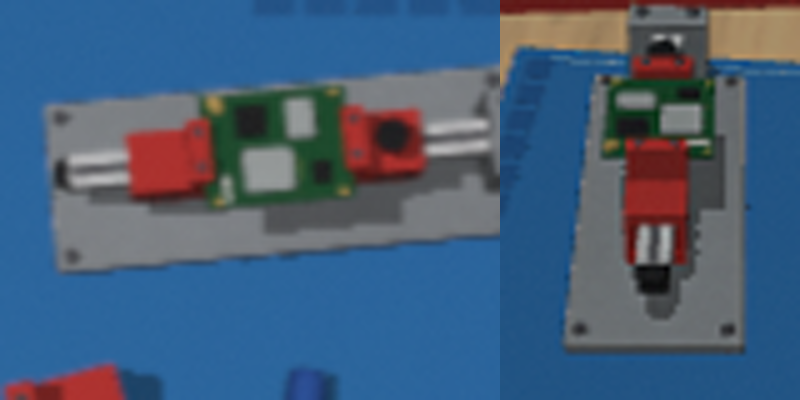

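The jaw sits on the rail, at about (170,163) in the mosaic. Its lip at (200,150) overlaps the board's free edge, square with the rail, and the gripper is clear. Handing in.

```bash
python3 -c "
from cell import *
print(job_done())"
```

```text
the job is handed in; nothing more can be done
None
```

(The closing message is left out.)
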